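Open the tester case for the day

ROBOT

A 6-joint arm with a two-finger parallel gripper is mounted at the origin on a cart in front of the work surface, level with it; the furniture and walls round the work are solid. World frame = base frame: x ahead of the robot, y to its left, z up, the work surface at z = 0. Lengths are in m, angles in rad, forces in N, time in s.
With the tool pointing down it reaches from about 0.3 to 0.775 m from the base axis. Payload 14.6 kg.
Tool frame: the origin (TCP) lies at the very end of the fingers, on their centre line; the grasp point (between the pads) lies 19 mm behind it; z points along the fingers, y is the line along which they close (so a half turn about z gives the same grasp; the last joint's range is limited). The gripper opens to 94 mm and grips with 3 to 60 N. Pads are 16 mm wide; open, the fingers measure 119 mm over their backs; the gripper's body (75 mm by 177 mm) begins 78 mm behind the grasp point.
Start: joints at [1.149, 0.3, 1.521, -0, 1.321, -0.067], TCP at [0.191, 0.516, 0.166] pointing down, gripper open.
Joint ranges: [-3.03, 3.03], [-0.79, 2.21], [0.23, 2.52], [-1.04, 4.18], [0, 3.07], [-2.55, 2.55]. Speed limits (rad/s): [2.22, 2.22, 2.57, 3.14, 3.14, 3.14].

INTERFACE

Orientations are given as [roll, pitch, yaw] about the fixed x, y, z axes, in that order (R = Rz(yaw) Ry(pitch) Rx(roll)).
In Python, from station import status, vision, order, silhouettes gives the robot as it stands. The module is installed in compiled form; this text tells all that it offers.
- The arm moves only by the shell command python3 -m pendant 'ROWS' [FORCE]. ROWS is JSON, one flat list of numbers, 7 for each row, row after row: the shift along the tool's x, y, z in units of 500 mm (1.0 is 500 mm), then the turn, a rotation vector about the tool's x, y, z in units of 90 degrees (1.0 is 90 degrees), then the opening, from -1 (shut) to 1 (fully open). A call has 1 to 12 rows; each row is the pose to reach, as a shift and turn from the pose commanded when the call began, along the tool's axes at that moment; what a row does not reach only later rows make up. A row lasts 1/10 s, in which the tool goes at most 50 mm and 8.59 degrees, less where a joint would pass 70% of its speed; a pose out of reach is approached as far as the arm can. A call with a number of a shift or a turn outside -1 to 1 is refused whole. A call with a gripper value outside its range is refused whole. The fingers move at their own pace and stop on an object; FORCE is the grip in N (left out, the last holds). Time passes only in rows, so rows that repeat a pose let the fingers close. It gives the time, the measured TCP pose, the force, the opening and the grip force at its end, in the units of the state.
- status.get_obs(): the state, without advancing time (a new reading comes with each control period).
- vision.camera(name): name is "scene" or "top" or "wrist"; returns a dict with "pixels" (480x640x3 uint8, red, green, blue), "K" (3x3 intrinsics, pixels), "k1" (the pictures are not rectified: a ray, as slopes to the right and down, at radius r is drawn at 1 + k1 r^2 times it, then the intrinsics apply), "R" (3x3) and "t" (3): a world point X has camera coordinates R X + t. Camera axes: x right, y down, z forward; pixel columns grow to the right and rows downward; lengths in m; the calibration is good to about 2 mm. A picture is of the moment at which its call begins. There is no depth.
- order.hand_in(): hands the job in; it is judged then, once.
Trained networks look in a picture, given as the dict that the camera call returned (one of the last four; its "shot" number tells which), for a name from the list of things; names that differ only in an ending like _2 or _b are one class to them, and where a whole thing is asked for, a point or a joint stands for the part that bears it (a point fixed in the world has none). Each returns a list of dicts, best first, with "score" (0 to 1); they miss things now and then, are a little off and sometimes report something else, mostly with a low value. They report only what shows in the picture. A call takes as long as a camera call.
- silhouettes(target, picture): "region" (480x640 bool, what is visible of it) and "extent" ([left, top, right, bottom] in pixels, round what is visible of it).
The state is a dict: "time_s": time; "qpos": joint angles; "joint_vel": joint speeds; "tau": joint torques, N m; "ee_pos": TCP position; "eef_rot": TCP orientation; "force": force on the tool from outside, world axes, zero at the start; "moment": the same for the moment, N m; "grip_width": finger opening in m; "grip_force": force on a finger pad.
Only numpy, scipy, OpenCV 4.12 (cv2) and the standard library are available. Lean on these libraries where they do the work, as an engineer would, in place of code of your own. Each camera call takes 0.05 s, during which the arm holds its last target. There are 200 camera calls.

TASK

The shop is opening: undo the sloping tester case. Turn its brass turn button until the wing lies in line with the slot of the black hasp, so that the hasp can come off over it; then raise the lid by its bar pull up to its stop and leave it standing open, the button still in line. Do not move or tip the cream jar, the candle and the dropper bottle that stand beside the case.

Things in the scene. Friction and masses are not known exactly. Their poses are not given: they have to be found in the camera images.
- case: Brown wooden desk-type display case, fixed: 241 deep, 282 wide, 159 high; origin at the centre of its underside, x to its back, y to its left (seen from the robot, which faces its low front), z up. From its 50 mm high front edge (x = -115 mm) the top rises at 30 degrees to the back: 48 mm of fixed front rail (along the slope), then the 170 mm lid, a wooden frame with a clear pane.
- wing (a point): Middle of the top of the turn button's wing, an upright brass blade on a post on the front rail: 60 mm long along the point's y, 9 mm thick along x, 28 mm tall below this point, its underside 3 mm above the hasp plate. Pinch its flat sides, at the middle. It turns about the point's z, square to the slope: 30 degrees off vertical, up and towards the robot.
- button (a joint): Angle of the turn button, rad, growing counter-clockwise as seen from outside. 0 and 3.14: wing in line with the slot; 1.57: straight across it. Stops at -0.6 and 3.74. It turns with light friction (0.05 N m) and stays where it is left.
- hasp_slot (a point): Centre of the slot in the black iron hasp plate (3 mm thick, 90 x 38) screwed to the lid, lying over the front rail round the button's post; upper face. The slot is 72 mm long along the point's y (the case's left-right line), 22 mm wide along x (up the slope); z points out of the slope. The wing passes it only within about 14 degrees of its line, else it holds the lid shut.
- lid_pull (a point): Middle of the bar pull on the lid: round brass bar 10 mm thick, 96 mm long along the point's y, its axis 32 mm off the lid's face, a post at each end; 66 mm up the slope from the turn button, 132 mm from the hinge line. Its axes: x up the lid to the hinge, z out of the lid. It moves with the lid.
- lid_hinge (a point): Middle of the lid's hinge line, at the top of the slope; the line runs along the point's y (the point has the case's axes).
- lid (a joint): Opening angle of the lid, rad: 0 shut, 1.3 at its stop (75 degrees). It opens upwards and away from the robot; stiff hinges (0.5 N m) keep it wherever it is left.
- jar: Bystander: glass cream jar with a wooden lid, 68 mm across, 58 high, left of the case; origin at the centre of its underside.
- candle: Bystander: candle in a glass, 70 mm across, 78 high, right of the case; origin at the centre of its underside.
- dropper: Bystander: amber dropper bottle with a black pipette cap, 36 mm across, 100 high, right of the case towards the front; origin at the centre of its underside.

How it is judged:
By the outcome, as a careful person would: the job done as asked, in the order asked, and still so for the second after the job is handed in, with the robot touching nothing.
It also fails if it takes over 51 s, if anything falls off the work surface, if the arm or the gripper's body presses on something with over 40 N, if the wrist force passes 120 N, or if a joint passes its speed limit or range.

## Working session

There is one attempt and no reset: what is moved stays moved. The work goes in short steps, Python scripts to look and compute and a shell command to move; the robot and the scene stay as the last step left them, time stands still between calls to the robot, and variables do not carry over. Pictures are saved under pics/ and viewed, at most 10 in all, crops included, and the job is handed in when it is done.

```bash
mkdir -p pics
cat > h.py <<'E'
import numpy as np,cv2
from station import status,vision,order,silhouettes
def shot(n,fn=None):
    p=vision.camera(n)
    if fn: cv2.imwrite('pics/'+fn,p['pixels'][:,:,::-1])
    return p
def proj(p,X):
    c=np.atleast_2d(X)@np.array(p['R']).T+np.array(p['t']); s=c[:,:2]/c[:,2:]
    s=s*(1+p['k1']*(s**2).sum(1,keepdims=True)); K=np.array(p['K'])
    return np.c_[s@K[:2,:2].T+K[:2,2],c[:,2]]
E
python3 - <<'E'
from h import *
o=status.get_obs();print(o)
for n in('scene','top','wrist'):
    p=shot(n,n+'0.png')
    print(n,p['K'],p['k1'],p['R'],p['t'])
    for t in('case','wing','hasp_slot','lid_pull','jar','candle','dropper'):
        r=silhouettes(t,p)
        print(t,[(round(d['score'],2),list(d['extent']),int(d['region'].sum())) for d in r[:2]])
a=cv2.imread('pics/scene0.png');b=cv2.imread('pics/top0.png')
E
```

```text
{'time_s': 0.0, 'qpos': array([ 1.14938482e+00,  3.00478703e-01,  1.52159293e+00, -1.47139466e-06,
        1.32068491e+00, -6.65790238e-02]), 'joint_vel': array([ 0.00075412,  0.00243757,  0.00046797,  0.00016857, -0.00081835,
        0.00123804]), 'tau': array([ 2.34013634e-03, -5.31807876e+01, -3.52752793e+01,  7.09980517e-02,
        2.41208839e-02, -1.26974728e-04]), 'ee_pos': array([0.19095358, 0.51545693, 0.16547717]), 'eef_rot': array([-3.14043125e+00, -7.60109579e-05,  2.78676049e+00]), 'force': array([-0.35340988,  0.19905205,  0.75930956]), 'moment': array([-0.02414931, -0.04872256,  0.04437361]), 'grip_force': 0.0, 'grip_width': 0.09394153229185254}
scene [[621.62225468   0.         321.90255983]
 [  0.         621.62225468 245.09665934]
 [  0.           0.           1.        ]] -0.18309283538640816 [[ 0.5931319  -0.80502282  0.01152423]
 [-0.5804199  -0.4374791  -0.68682223]
 [ 0.55794918  0.40068728 -0.72673408]] [-0.24478132  0.46541784  0.9695115 ]
case [(0.63, [266.6, 192.6, 442.9, 371.6], 19779)]
wing [(0.83, [311.2, 300.3, 341.9, 321.8], 236)]
hasp_slot [(0.77, [28
[... 715 characters left out ...]
5.7, 183.5, 428.4, 286.8], 10744)]
lid_pull [(0.84, [299.4, 184.0, 426.8, 286.4], 10501)]
jar [(0.9, [240.0, 213.0, 275.9, 254.6], 979)]
candle [(0.58, [434.9, 177.6, 468.7, 214.6], 1091)]
dropper [(0.7, [441.8, 256.8, 457.1, 274.6], 299), (0.24, [297.8, 184.9, 427.6, 288.0], 10358)]
wrist [[421.18534462   0.         317.66967866]
 [  0.         421.18534462 234.86257352]
 [  0.           0.           1.        ]] -0.021312240241391233 [[ 3.47567019e-01  9.37655126e-01  1.80181508e-04]
 [ 9.00561648e-01 -3.33870829e-01  2.78422320e-01]
 [ 2.61124273e-01 -9.66081514e-02 -9.60458734e-01]] [-0.55038614 -0.02837903  0.39151973]
case []
wing []
hasp_slot []
lid_pull []
jar []
candle []
dropper []
```

View pics/scene0.png

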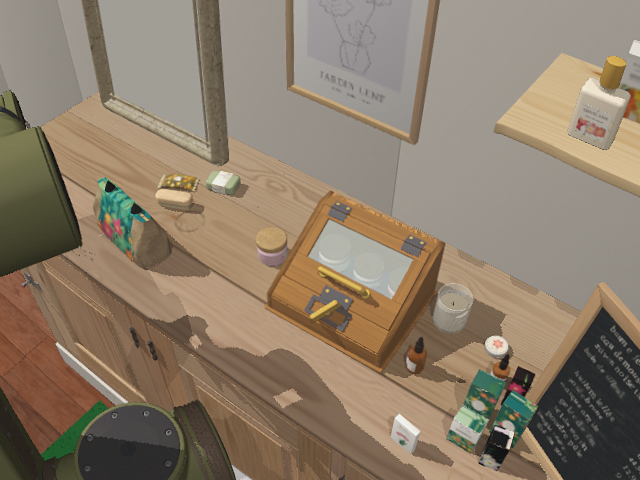

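View pics/top0.png

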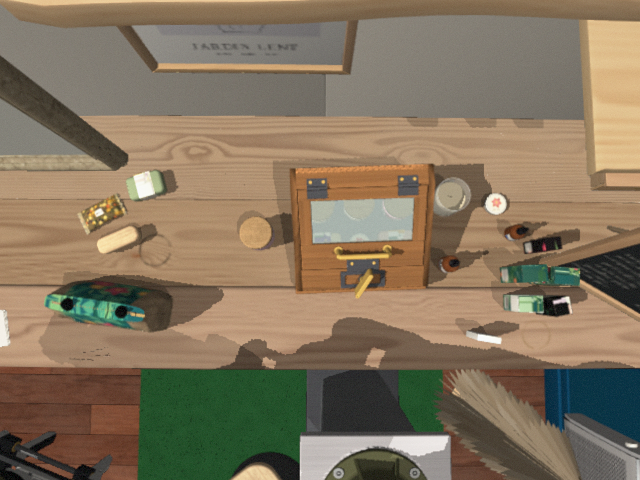

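The scene view shows the case at about (355,280) and the top view shows it at (362,230). The wing is oblique, at about (325,310) in scene and (365,283) in top. The jar stands to the left, the candle and dropper to the right. Next I'll fit the case pose to the silhouettes.

```bash
cat >> h.py <<'E'
c30,s30=np.cos(np.pi/6),.5
def sl(s,h): return np.array([-.115+s*c30-h*s30,.05+s*s30+h*c30])  # x,z in case
def toW(q,P):
    P=np.atleast_2d(P);c,s=np.cos(q[2]),np.sin(q[2])
    return np.c_[q[0]+c*P[:,0]-s*P[:,1],q[1]+s*P[:,0]+c*P[:,1],P[:,2]]
def wingbox(a):
    out=[]
    for x in(-.0045,.0045):
        for y in(-.03,.03):
            u=x*np.cos(a)-y*np.sin(a);v=x*np.sin(a)+y*np.cos(a)
            for h in(.006,.034):
                X,Z=sl(.020+u,h);out.append([X,v,Z])
    return np.array(out)
def casebox():
    pr=[(-.118,0),(-.115,.05),(.0738,.159),(.115,.159),(.118,0)]
    return np.array([[x,y,z] for x,z in pr for y in(-.141,.141)])
def hullmask(p,W):
    m=np.zeros((480,640),np.uint8);h=cv2.convexHull((proj(p,W)[:,:2]*16).round().astype(np.int32))
    cv2.fillConvexPoly(m,h,1,shift=4);return m>0
def iou(a,b): return (a&b).sum()/max(1,(a|b).sum())
E
cat > fit.py <<'E'
from h import *
from scipy.optimize import minimize
ps=[shot('top'),shot('scene')]
cr=[silhouettes('case',p)[0]['region'] for p in ps]
wr=[silhouettes('wing',p)[0]['region'] for p in ps]
def full(m):
    h=cv2.convexHull(np.argwhere(m)[:,::-1].astype(np.int32)) ;o=np.zeros((480,640),np.uint8);cv2.fillConvexPoly(o,h,1);return o>0
from scipy.ndimage import binary_opening
cr=[full(binary_opening(m,iterations=2)) for m in cr]
f=lambda q,w=(1,1):-sum(k*iou(hullmask(p,toW(q,casebox())),r) for k,p,r in zip(w,ps,cr))
for w in((1,1),(1,0),(0,1)):
    r=min((minimize(f,[.5+dx,-.05,y0],args=(w,),method='Nelder-Mead',options=dict(initial_simplex=np.array([.5+dx,-.05,y0])+.04*np.r_[np.zeros((1,3)),np.eye(3)],xatol=1e-4,fatol=1e-5)) for y0 in(-.1,.05) for dx in(0,.05)),key=lambda r:r.fun)
    print(w,r.x.round(4),r.fun)
    if w==(1,1):q=r.x
for p,m in zip(ps,wr):
    s=[(round(iou(hullmask(p,toW(q,wingbox(a))),m),2),round(float(a),2)) for a in np.arange(-.6,3.75,.05)]
    print(sorted(s)[::-1][:8], m.sum())
for n,(s,h) in dict(wing=(.02,.034),pull=(.086,.032),hinge=(.218,0)).items():
    X,Z=sl(s,h);print(n,toW(q,[X,0,Z]).round(4))
    for p in ps: print(proj(p,toW(q,[X,0,Z])).round(1))
ims=[]
for p,m in zip(ps,wr):
    im=p['pixels'][:,:,::-1].copy();S=3
    X,Z=sl(.086,.032)
    c=proj(p,toW(q,[X,0,Z]))[0,:2].astype(int)
    x0,y0=c[0]-66,c[1]-95
    im=cv2.resize(im[y0:y0+190,x0:x0+133],None,fx=S,fy=S,interpolation=cv2.INTER_CUBIC)
    T=lambda W:((proj(p,W)[:,:2]-[x0,y0]+.5)*S).astype(np.int32)
    cv2.polylines(im,[cv2.convexHull(T(toW(q,casebox())))],True,(0,255,0))
    cv2.polylines(im,[T(toW(q,[[X,-.048,Z],[X,.048,Z]]))],False,(0,0,255))
    mm=cv2.resize(m[y0:y0+190,x0:x0+133].astype(np.uint8),None,fx=S,fy=S)
    cs,_=cv2.findContours(mm,0,1);cv2.drawContours(im,cs,-1,(255,0,255))
    ims.append(im)
cv2.imwrite('pics/fit.png',np.hstack(ims))
E
python3 fit.py
```

```text
(1, 1) [0.5706 0.0368 0.0399] -1.8991313955416378
(1, 0) [0.5745 0.0328 0.0424] -0.932288633596273
(0, 1) [0.5705 0.0378 0.0455] -0.9751402592377636
[(np.float64(0.62), 1.2), (np.float64(0.62), 1.15), (np.float64(0.62), 1.1), (np.float64(0.61), 1.05), (np.float64(0.59), 1.25), (np.float64(0.58), 1.0), (np.float64(0.58), 0.95), (np.float64(0.55), 1.3)] 243
[(np.float64(0.55), 1.05), (np.float64(0.54), 1.1), (np.float64(0.53), 1.0), (np.float64(0.53), 0.95), (np.float64(0.52), 0.9), (np.float64(0.51), 1.2), (np.float64(0.51), 1.15), (np.float64(0.51), 0.85)] 212
wing [[0.4561 0.0322 0.0894]]
[[363.2 290.3   0.9]]
[[322.3 311.4   1.2]]
pull [[0.5142 0.0345 0.1207]]
[[363.3 259.9   0.9]]
[[339.7 281.3   1.2]]
hinge [[0.6444 0.0397 0.159 ]]
[[362.  188.7   0.8]]
[[376.1 227.3   1.2]]
```

View pics/fit.png

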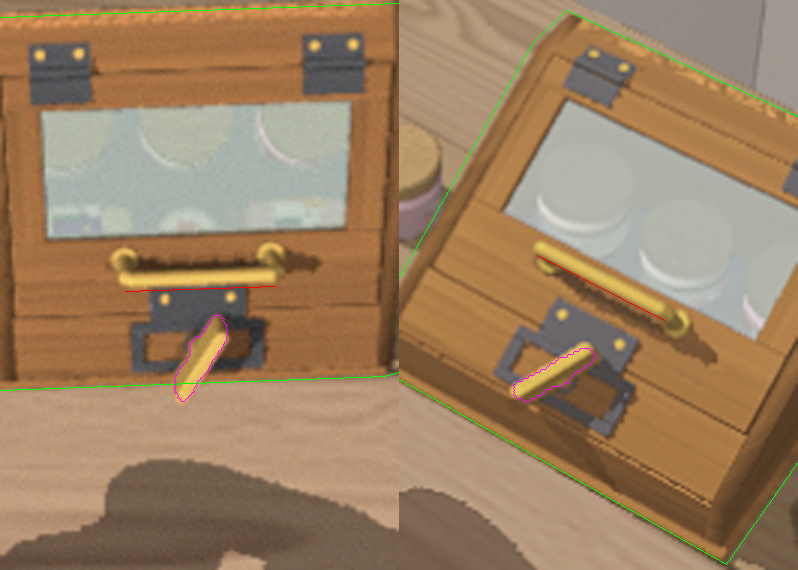

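The overlay puts the pull prediction about 3 px too near in both views. In the crops the bar runs (121,279)–(277,276) in top and (537,247)–(672,311) in scene. I'll refine on those and the hasp corners.

```bash
cat > fit2.py <<'E'
from h import *
from scipy.optimize import least_squares
ps=[shot('top'),shot('scene')]
t=lambda X,Y:np.array([X/3-.5+297,Y/3-.5+164]); s=lambda X,Y:np.array([(X-399)/3-.5+273,Y/3-.5+186])
px,pz=sl(.086,.032);hx,hz=sl(.001,.003)
obs=[(0,[px,.048,pz],t(120,280)),(0,[px,-.048,pz],t(277,276)),(1,[px,.048,pz],s(537,248)),(1,[px,-.048,pz],s(672,311)),
(0,[hx,.045,hz],t(134,374)),(0,[hx,-.045,hz],t(263,370)),(1,[hx,.045,hz],s(496,374)),(1,[hx,-.045,hz],s(610,437))]
def R(q): return np.concatenate([proj(ps[i],toW(q,P))[0,:2]-o for i,P,o in obs])
r=least_squares(R,[.57,.035,.04],loss='soft_l1');q=r.x;print(q.round(4));print(R(q).reshape(-1,2).round(1))
np.save('q.npy',q)
for n,(S,h) in dict(wing=(.02,.034),pull=(.086,.032),hinge=(.218,0)).items():
    X,Z=sl(S,h);print(n,toW(q,[X,0,Z]).round(4))
for p in ps:
    m=silhouettes('wing',p)[0]['region']
    print(sorted([(round(float(iou(hullmask(p,toW(q,wingbox(a))),m)),2),round(float(a),2)) for a in np.arange(-.6,3.75,.05)])[::-1][:6])
# top-edge ends of wing, by angle, for comparison
for a in (.8,.9,1.,1.1): print(a,[ [ (proj(p,toW(q,[[sl(.02-k*.03*np.sin(a),.034)[0],k*.03*np.cos(a),sl(.02-k*.03*np.sin(a),.034)[1]]]))[0,:2]).round(0).tolist() for k in(1,-1)] for p in ps])
E
python3 fit2.py
```

```text
[0.5775 0.0381 0.0501]
[[ 1.3  0.7]
 [-1.  -0.3]
 [ 2.   0.2]
 [-0.6  0.6]
 [-1.4  0.1]
 [-0.7 -0.7]
 [-0.1  0.2]
 [ 0.7  0.2]]
wing [[0.4629 0.0324 0.0894]]
pull [[0.521  0.0353 0.1207]]
hinge [[0.6512 0.0418 0.159 ]]
[(0.77, 1.1), (0.75, 1.05), (0.74, 1.15), (0.71, 1.2), (0.71, 1.0), (0.71, 0.95)]
[(0.75, 1.05), (0.74, 1.0), (0.74, 0.95), (0.73, 0.9), (0.71, 1.1), (0.69, 1.15)]
0.8 [[[353.0, 297.0], [374.0, 277.0]], [[310.0, 314.0], [339.0, 304.0]]]
0.9 [[[354.0, 297.0], [373.0, 276.0]], [[310.0, 315.0], [339.0, 302.0]]]
1.0 [[[355.0, 298.0], [371.0, 275.0]], [[311.0, 317.0], [338.0, 301.0]]]
1.1 [[[356.0, 299.0], [370.0, 275.0]], [[312.0, 318.0], [337.0, 300.0]]]
```

```bash
cat >> h.py <<'E'
from scipy.spatial.transform import Rotation as Ro
def cur():
    o=status.get_obs();return np.array(o['ee_pos']),Ro.from_euler('xyz',o['eef_rot']),o
def frame(q,zc,yc):
    z=np.array(zc)/np.linalg.norm(zc);y=np.array(yc)/np.linalg.norm(yc)
    return Ro.from_euler('z',q[2])*Ro.from_matrix(np.c_[np.cross(y,z),y,z])
def rel(P,R):
    p,r,o=cur();return np.r_[r.inv().apply(P-p)/.5,(r.inv()*R).as_rotvec()/(np.pi/2)].round(3).tolist()
u=np.array([c30,0,s30]);nn=np.array([-s30,0,c30]);v=np.array([0,1.,0])
def wingpose(q,a,h): # TCP at height h above slope, on button axis
    X,Z=sl(.02,h);return toW(q,[X,0,Z])[0],frame(q,-nn,np.cos(a)*u+np.sin(a)*v)
E
python3 - <<'E'
from h import *
q=np.load('q.npy')
for h in(.13,.012): P,R=wingpose(q,1.05,h);print(P.round(3),rel(P,R))
E
```

```text
[0.415 0.03  0.173] [-0.757, -0.755, -0.013, -0.149, -0.298, 0.072]
[0.474 0.033 0.07 ] [-0.866, -0.709, 0.191, -0.149, -0.298, 0.072]
```

```bash
python3 -m pendant '[-0.757,-0.755,-0.013,-0.149,-0.298,0.072,-0.1, -0.757,-0.755,-0.013,-0.149,-0.298,0.072,-0.1, -0.757,-0.755,-0.013,-0.149,-0.298,0.072,-0.1, -0.757,-0.755,-0.013,-0.149,-0.298,0.072,-0.1, -0.757,-0.755,-0.013,-0.149,-0.298,0.072,-0.1, -0.757,-0.755,-0.013,-0.149,-0.298,0.072,-0.1, -0.757,-0.755,-0.013,-0.149,-0.298,0.072,-0.1, -0.757,-0.755,-0.013,-0.149,-0.298,0.072,-0.1, -0.757,-0.755,-0.013,-0.149,-0.298,0.072,-0.1, -0.757,-0.755,-0.013,-0.149,-0.298,0.072,-0.1, -0.757,-0.755,-0.013,-0.149,-0.298,0.072,-0.1, -0.757,-0.755,-0.013,-0.149,-0.298,0.072,-0.1]' 15
cat > chk.py <<'E'
from h import *
import sys
q=np.load('q.npy');a=float(sys.argv[1])
print(cur()[2]['qpos'].round(2),cur()[0].round(4))
for h in map(float,sys.argv[2:]): P,R=wingpose(q,a,h);print(h,P.round(3),rel(P,R))
E
python3 chk.py 1.05 .13 .012
python3 - <<'E'
from h import *
q=np.load('q.npy');p=shot('wrist');im=p['pixels'][:,:,::-1].copy()
for a in(.95,1.05,1.15):
    m=hullmask(p,toW(q,wingbox(a)));r=silhouettes('wing',p)
    if r: print(a,r[0]['score'],iou(m,r[0]['region']))
h=cv2.convexHull(proj(p,toW(q,wingbox(1.05)))[:,:2].astype(np.int32));cv2.polylines(im,[h],True,(255,0,255))
X,Z=sl(.086,.032);cv2.polylines(im,[proj(p,toW(q,[[X,-.048,Z],[X,.048,Z]]))[:,:2].astype(np.int32)],False,(0,0,255))
cv2.imwrite('pics/w1.png',im)
E
```

```text
time_s: 2.9
ee_pos: [0.4155, 0.0281, 0.1732]
eef_rot: [2.861, 0.45, 2.605]
force: [1.1, 1.3, -0.0]
grip_width: 0.0424
grip_force: 0.0
[-0.06 -0.38  2.25  0.08  0.74 -1.21] [0.4155 0.0281 0.1732]
0.13 [0.415 0.03  0.173] [0.003, 0.003, 0.001, 0.0, 0.001, -0.001]
0.012 [0.474 0.033 0.07 ] [0.003, 0.003, 0.237, 0.0, 0.001, -0.001]
0.95 0.93 0.7381158167675022
1.05 0.93 0.8426862925482981
1.15 0.93 0.6395061728395062
```

View pics/w1.png

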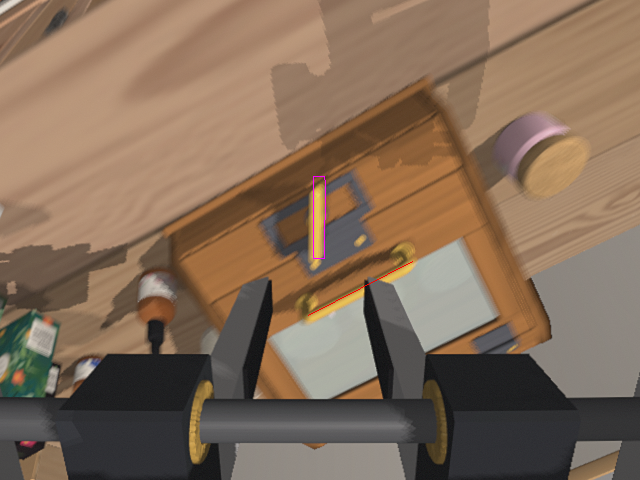

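The wrist view shows the wing at (318,217), matching the model box, with the pads straddling its line. I'll descend and close.

```bash
python3 -m pendant '[0.003,0.003,0.08,0,0,0,-0.1, 0.003,0.003,0.15,0,0,0,-0.1, 0.003,0.003,0.2,0,0,0,-0.1, 0.003,0.003,0.236,0,0,0,-0.1, 0.003,0.003,0.236,0,0,0,-0.1, 0.003,0.003,0.236,0,0,0,-1, 0.003,0.003,0.236,0,0,0,-1, 0.003,0.003,0.236,0,0,0,-1, 0.003,0.003,0.236,0,0,0,-1]' 15
python3 chk.py 1.05 .012; python3 chk.py 0 .012
```

```text
time_s: 4.0
ee_pos: [0.4733, 0.0354, 0.0709]
eef_rot: [2.861, 0.449, 2.607]
force: [-0.1, 0.3, 1.5]
grip_width: 0.0137
grip_force: 0.0
[-0.03 -0.03  2.26  0.1   0.39 -1.22] [0.4733 0.0354 0.0709]
0.012 [0.474 0.033 0.07 ] [-0.003, -0.004, 0.001, 0.001, 0.0, 0.0]
[-0.03 -0.03  2.26  0.1   0.39 -1.22] [0.4733 0.0354 0.0709]
0.012 [0.474 0.033 0.07 ] [-0.003, -0.004, 0.001, 0.001, 0.0, 0.669]
```

```bash
python3 -m pendant '[0,0,0,0,0,0,-1, 0,0,0,0,0,0,-1, 0,0,0,0,0,0,-1]' 15
python3 chk.py 1.05 .012
```

```text
time_s: 4.3
ee_pos: [0.4731, 0.0352, 0.0701]
eef_rot: [2.862, 0.448, 2.607]
force: [-0.9, -0.7, 0.4]
grip_width: 0.0007
grip_force: 0.0
[-0.03 -0.03  2.26  0.1   0.39 -1.22] [0.4731 0.0352 0.0701]
0.012 [0.474 0.033 0.07 ] [-0.004, -0.003, 0.0, 0.0, -0.0, -0.0]
```

Run:
```python
from h import *
p=shot('wrist');s=shot('scene')
a=p['pixels'][120:480,120:520,::-1];b=cv2.resize(s['pixels'][230:380,260:427,::-1],(400,360),interpolation=cv2.INTER_CUBIC)
cv2.imwrite('pics/w2.png',np.hstack([a,b]))
```

```text
(no output)
```

View pics/w2.png

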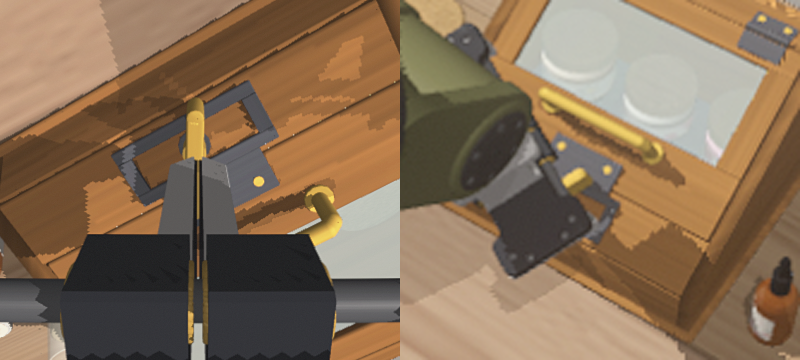

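The wrist crop shows the wing tip protruding at (195,100–155) beyond the closed fingers. The scene crop shows the other end at (575,180). The grip is empty, so I'll check the geometry with projections.

Run:
```python
from h import *
q=np.load('q.npy');P,R,o=cur();print(o['ee_pos'],o['grip_width'],o['force'])
ims=[]
for n,(x0,y0,w,h),S in(('wrist',(120,120,400,360),1),('scene',(260,230,167,150),2.4)):
    p=shot(n);im=cv2.resize(p['pixels'][y0:y0+h,x0:x0+w,::-1],(400,360),interpolation=cv2.INTER_CUBIC)
    T=lambda W:((proj(p,W)[:,:2]-[x0,y0]+.5)*S).astype(np.int32)
    cv2.polylines(im,[cv2.convexHull(T(toW(q,wingbox(1.05))))],True,(255,0,255))
    g=T([P,P-.019*R.as_matrix()[:,2],P-.1*R.as_matrix()[:,2]])
    cv2.polylines(im,[g],False,(0,255,0));[cv2.circle(im,tuple(map(int,k)),3,(0,0,255),1) for k in g]
    r=silhouettes('wing',p);print(n,[(d['score'],d['extent'],d['region'].sum()) for d in r])
    ims.append(im)
cv2.imwrite('pics/w3.png',np.hstack(ims))
```

```text
[0.47313122 0.03523463 0.07004611] 0.0003928696431779274 [-1.68275016 -0.41046937 -0.15523427]
wrist [(0.68, [302.6, 215.9, 326.3, 303.0], np.int64(1176))]
scene []
```

View pics/w3.png

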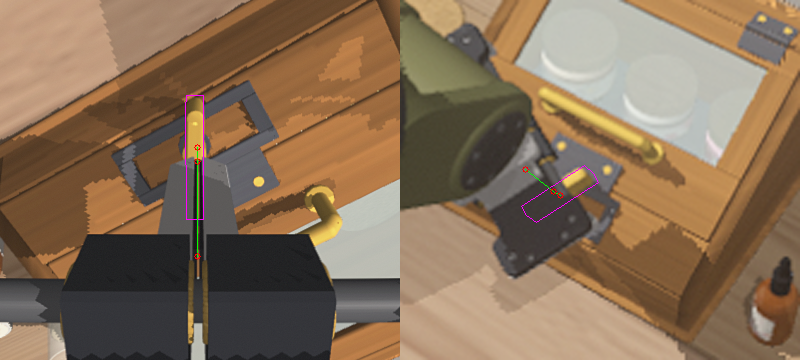

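Run:
```python
from h import *
p=shot('wrist');print(cur()[2]['grip_width'],cur()[2]['qpos'].round(3), (-np.array(p['R']).T@p['t']).round(3))
a=cv2.resize(p['pixels'][205:355,230:410,::-1],None,fx=4,fy=4,interpolation=cv2.INTER_CUBIC)
cv2.imwrite('pics/w4.png',a)
```

```text
0.00040852682990836554 [-0.029 -0.026  2.256  0.105  0.391 -1.216] [0.301 0.067 0.224]
```

View pics/w4.png

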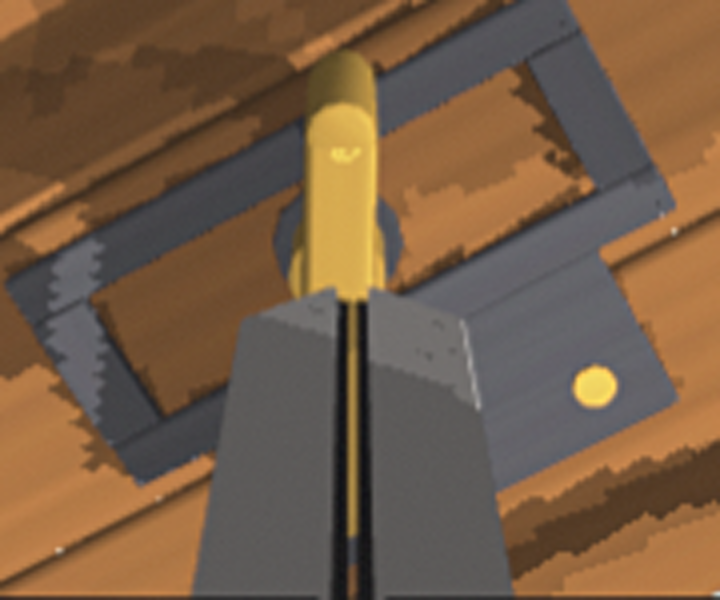

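The zoom shows the tips above the wing. The wing's top face is visible through the finger slit down to (352,530), and the tips at (350,300) sit farther back than the stated TCP. I'll work out how far from the image.

Run:
```python
from h import *
P,R,o=cur();p=shot('wrist');M=R.as_matrix();print('cam in tool',R.inv().apply(-np.array(p['R']).T@p['t']-P).round(3))
for dx in(-.008,0,.008):
    print(dx,[(round(float(d),3),((proj(p,[P+dx*M[:,0]-d*M[:,2]])[0,:2]-[230,205])*4).round().tolist()) for d in np.arange(0,.04,.006)])
```

```text
cam in tool [ 0.082  0.    -0.218]
-0.008 [(0.0, [350.0, 304.0]), (0.006, [350.0, 321.0]), (0.012, [350.0, 338.0]), (0.018, [350.0, 357.0]), (0.024, [350.0, 377.0]), (0.03, [350.0, 398.0]), (0.036, [350.0, 420.0])]
0 [(0.0, [350.0, 250.0]), (0.006, [350.0, 265.0]), (0.012, [350.0, 282.0]), (0.018, [350.0, 299.0]), (0.024, [350.0, 318.0]), (0.03, [350.0, 337.0]), (0.036, [350.0, 358.0])]
0.008 [(0.0, [350.0, 195.0]), (0.006, [350.0, 209.0]), (0.012, [350.0, 224.0]), (0.018, [350.0, 241.0]), (0.024, [350.0, 257.0]), (0.03, [350.0, 275.0]), (0.036, [350.0, 294.0])]
```

```bash
python3 -m pendant '[0,0,0,0,0,0,-0.1, 0,0,0,0,0,0,-0.1, -0.002,-0.003,0,0,0,0,-0.1, -0.002,-0.003,0,0,0,0,-0.1, -0.002,-0.003,0.02,0,0,0,-0.1, -0.002,-0.003,0.035,0,0,0,-0.1,-0.002,-0.003,0.048,0,0,0,-0.1,-0.002,-0.003,0.048,0,0,0,-0.1]' 15
python3 -m pendant '[0,0,0,0,0,0,-1, 0,0,0,0,0,0,-1, 0,0,0,0,0,0,-1, 0,0,0,0,0,0,-1, 0,0,0,0,0,0,-1, 0,0,0,0,0,0,-1]' 15
python3 chk.py 1.05 -0.012
```

```text
time_s: 5.5
ee_pos: [0.4851, 0.0341, 0.0484]
eef_rot: [2.863, 0.447, 2.607]
force: [0.2, -0.2, 0.7]
grip_width: 0.042
grip_force: 0.0
time_s: 6.1
ee_pos: [0.4852, 0.0338, 0.0494]
eef_rot: [2.862, 0.448, 2.607]
force: [-3.8, -5.6, 3.2]
grip_width: 0.0087
grip_force: 15.0
[-0.03  0.05  2.24  0.13  0.33 -1.24] [0.4852 0.0338 0.0494]
-0.012 [0.486 0.034 0.05 ] [-0.002, 0.0, 0.0, -0.0, -0.0, -0.0]
```

Gripped at 8.7 mm. The real tips sit about 25 mm behind the stated TCP, so I'll allow for that. Turning next.

```bash
python3 -m pendant '[0,0,0,0,0,0.07,-1, 0,0,0,0,0,0.15,-1, 0,0,0,0,0,0.23,-1, 0,0,0,0,0,0.31,-1, 0,0,0,0,0,0.39,-1, 0,0,0,0,0,0.47,-1, 0,0,0,0,0,0.55,-1, 0,0,0,0,0,0.63,-1, 0,0,0,0,0,0.67,-1, 0,0,0,0,0,0.67,-1, 0,0,0,0,0,0.67,-1]' 15
python3 chk.py 0 -0.012 .1
python3 - <<'E'
from h import *
shot('wrist','w5.png')
E
```

```text
time_s: 7.2
ee_pos: [0.4863, 0.0343, 0.0502]
eef_rot: [2.616, -0.002, 1.619]
force: [6.1, 5.1, -1.0]
grip_width: 0.0088
grip_force: 15.0
[-0.03  0.05  2.24  0.13  0.33 -0.19] [0.4863 0.0343 0.0502]
-0.012 [0.486 0.034 0.05 ] [-0.002, -0.001, 0.001, 0.001, -0.0, -0.002]
0.1 [0.43  0.031 0.147] [-0.001, -0.001, -0.223, 0.001, -0.0, -0.002]
```

View pics/w5.png

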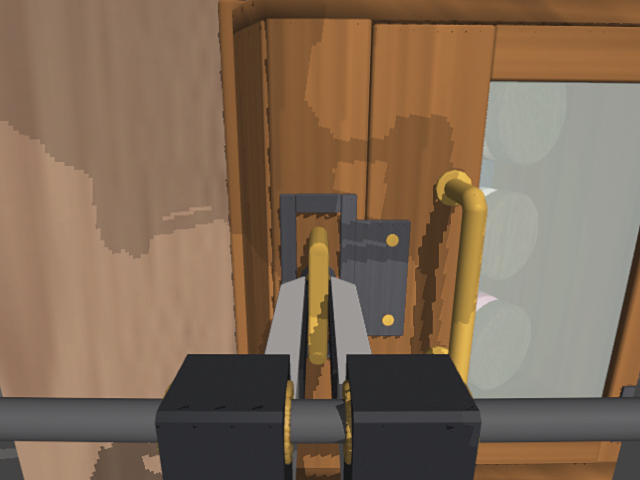

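The wrist view shows the wing at x≈318, parallel to the slot sides (297 and 341) and centred between them, so the button is in line. I'll release, back off, and model the arm's plane for the lid move.

```bash
python3 -m pendant '[0,0,0,0,0,0,-0.4, 0,0,0,0,0,0,-0.4, 0,0,0,0,0,0,-0.4, 0,0,-0.06,0,0,0,-0.4, 0,0,-0.13,0,0,0,-0.4, 0,0,-0.2,0,0,0,-0.4, 0,0,-0.26,0,0,0,-0.4, 0,0,-0.26,0,0,0,-0.4]' 15
cat > kin.py <<'E'
from h import *
from scipy.optimize import least_squares
o=status.get_obs();print(o['qpos'].round(3),o['ee_pos'])
D=[(.3005,1.5216,1.3207,np.hypot(.19095,.51546),.16548),(-.026,2.256,.391,np.hypot(.4731,.0352),.0700),(o['qpos'][1],o['qpos'][2],o['qpos'][4],np.hypot(*o['ee_pos'][:2]),o['ee_pos'][2]),(.05,2.24,.33,np.hypot(.4863,.0343),.0502),(-.38,2.25,.74,np.hypot(.4155,.0281),.1732)]
def fk(k,q2,q3,q5):
    a,d,L1,L2,L3=k;return a+L1*np.sin(q2)+L2*np.sin(q2+q3)+L3*np.sin(q2+q3+q5), d+L1*np.cos(q2)+L2*np.cos(q2+q3)+L3*np.cos(q2+q3+q5)
k=least_squares(lambda k:np.concatenate([(np.array(fk(k,*x[:3]))-x[3:])*1e3 for x in D]+[0.02*(np.array(k)-[0,.3,.4,.4,.25])*1e3]),[0,.3,.4,.4,.25]).x
print(k.round(3),[ (1e3*(np.array(fk(k,*x[:3]))-x[3:])).round(1).tolist() for x in D])
def ik(r,z,al): # al tool angle in rad below/above horizontal
    S=np.pi/2-al; s=least_squares(lambda x:[*(np.array(fk(k,x[0],x[1],S-x[0]-x[1]))-[r,z])],[0,1.9]).x
    return np.degrees([s[0],s[1],S-s.sum()]).round(0),np.abs(np.array(fk(k,s[0],s[1],S-s.sum()))-[r,z]).max().round(3)
H=np.array([.6512,.159])
for th in(0,15,30,45,60,75):
    t=np.radians(210-th);n=np.radians(120-th)
    B=H+.132*np.array([np.cos(t),np.sin(t)])+.032*np.array([np.cos(n),np.sin(n)])
    for al in(-30,-45,-60,-75,-90):
        A=np.radians(al);T=B+.042*np.array([np.cos(A),np.sin(A)]);print(th,B.round(3),al,ik(*T,A))
E
python3 kin.py
```

```text
time_s: 8.05
ee_pos: [0.4208, 0.0306, 0.1654]
eef_rot: [2.613, -0.001, 1.619]
force: [0.5, 0.4, 0.1]
grip_width: 0.0279
grip_force: 0.0
[-0.052 -0.351  2.259  0.079  0.709 -0.146] [0.42082392 0.03064826 0.1654217 ]
[0.046 0.153 0.37  0.406 0.237] [[-1.1, 3.6], [1.0, -0.5], [-1.1, -3.5], [0.8, 0.3], [0.4, 0.1]]
0 [0.521 0.121] -30 (array([  6., 133., -18.]), np.float64(0.0))
0 [0.521 0.121] -45 (array([  4., 126.,   4.]), np.float64(0.0))
0 [0.521 0.121] -60 (array([  7., 118.,  25.]), np.float64(0.0))
0 [0.521 0.121] -75 (array([ 12., 109.,  44.]), np.float64(0.0))
0 [0.521 0.121] -90 (array([ 18., 100.,  62.]), np.float64(0.0))
15 [0.515 0.156] -30 (array([ -0., 132., -12.]), np.float64(0.0))
15 [0.515 0.156] -45 (array([ -0., 125.,  10.]), np.float64(0.0))
15 [0.515 0.156] -60 (array([  3., 117.,  31.]), np.float64(0.0))
15 [0.515 0.156] -75 (array([  8., 107.,  49.]), np.float64(0.0))
15 [0.515 0.156] -90 (array([15., 98., 67.]), np.float64(0.0))
30 [0.519 0.191] -30 (array([ -4., 130.,  -5.]), np.float64(0.0))
30 [0.519 0.191] -45 (array([ -3., 122.,  16.]), np.float64(0.0))
30 [
[... 459 characters left out ...]
32 0.224] -90 (array([14., 89., 77.]), np.float64(0.0))
60 [0.553 0.253] -30 (array([ -5., 120.,   5.]), np.float64(0.0))
60 [0.553 0.253] -45 (array([ -2., 111.,  26.]), np.float64(0.0))
60 [0.553 0.253] -60 (array([  3., 102.,  45.]), np.float64(0.0))
60 [0.553 0.253] -75 (array([ 9., 92., 64.]), np.float64(0.0))
60 [0.553 0.253] -90 (array([17., 82., 81.]), np.float64(0.0))
75 [0.58  0.275] -30 (array([ -2., 114.,   8.]), np.float64(0.0))
75 [0.58  0.275] -45 (array([  1., 105.,  29.]), np.float64(0.0))
75 [0.58  0.275] -60 (array([ 6., 95., 49.]), np.float64(0.0))
75 [0.58  0.275] -75 (array([13., 85., 68.]), np.float64(0.0))
75 [0.58  0.275] -90 (array([20., 74., 86.]), np.float64(0.0))
```

```bash
cat > bar.py <<'E'
from h import *
q=np.load('q.npy');p=shot('wrist');hsv=cv2.cvtColor(p['pixels'],cv2.COLOR_RGB2HSV)
for y in(-.03,-.02,-.01,0,.01,.02,.03):
    S=np.arange(.066,.107,.0005);W=[]
    for s in S: X,Z=sl(s,.032);W.append([X,y,Z])
    px=proj(p,toW(q,W))[:,:2].round().astype(int)
    if px.min()<0 or px[:,0].max()>639 or px[:,1].max()>479: print(y,'out');continue
    c=hsv[px[:,1],px[:,0]];m=(c[:,0]>=19)&(c[:,0]<=30)&(c[:,1]>120)
    print(y,m.sum(),S[m].mean().round(4) if m.any() else None,S[m].min() if m.any() else'',S[m].max() if m.any() else '')
cv2.imwrite('pics/w6.png',p['pixels'][:,:,::-1])
X,Z=sl(.086,.032);print(proj(p,toW(q,[[X,-.048,Z],[X,0,Z],[X,.048,Z]])).round(0))
E
python3 bar.py
```

```text
-0.03 28 0.0843 0.07750000000000001 0.09100000000000003
-0.02 20 0.0863 0.08150000000000002 0.09100000000000003
-0.01 19 0.0865 0.08200000000000002 0.09100000000000003
0 18 0.0863 0.08200000000000002 0.09050000000000002
0.01 20 0.0863 0.08150000000000002 0.09100000000000003
0.02 19 0.0865 0.08200000000000002 0.09100000000000003
0.03 19 0.0865 0.08200000000000002 0.09100000000000003
[[400. 285.   0.]
 [403. 226.   0.]
 [407. 162.   0.]]
```

View pics/w6.png

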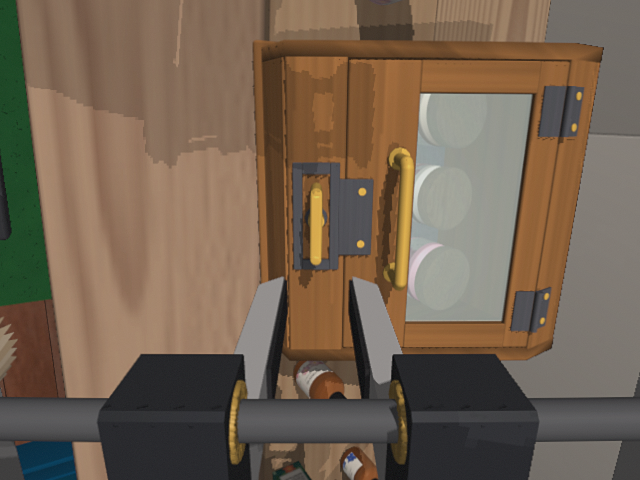

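The wrist view shows the wing standing in line with the slot at (316,225). The bar pull is at (403,222), exactly on the model (s = 86.3 mm).

Run:
```python
from h import *
q=np.load('q.npy')
for h in(.12,-.010):
    X,Z=sl(.0863,h);P=toW(q,[X,0,Z])[0];R=frame(q,-nn,u);print(P.round(4),rel(P,R))
```

```text
[0.4773 0.0331 0.1971] [-0.0, 0.132, -0.001, 0.002, -0.0, -0.001]
[0.5423 0.0364 0.0845] [-0.0, 0.131, 0.259, 0.002, -0.0, -0.001]
```

```bash
python3 -m pendant '[0,0.07,0,0,0,0,-0.4, 0,0.132,0,0,0,0,-0.4, 0,0.132,0,0,0,0,-0.4, 0,0.132,0.06,0,0,0,-0.4, 0,0.132,0.13,0,0,0,-0.4, 0,0.132,0.19,0,0,0,-0.4, 0,0.132,0.23,0,0,0,-0.4, 0,0.132,0.259,0,0,0,-0.4, 0,0.132,0.259,0,0,0,-0.4]' 15
python3 -m pendant '[0,0,0,0,0,0,-1, 0,0,0,0,0,0,-1, 0,0,0,0,0,0,-1, 0,0,0,0,0,0,-1, 0,0,0,0,0,0,-1]' 35
python3 - <<'E'
from h import *
q=np.load('q.npy')
print(cur()[2]['qpos'].round(2),cur()[2]['force'])
X,Z=sl(.0863,-.010);P=toW(q,[X,0,Z])[0];R=frame(q,-nn,u);print(P.round(4),rel(P,R))
E
```

```text
time_s: 9.0
ee_pos: [0.5406, 0.0368, 0.0792]
eef_rot: [2.624, -0.002, 1.619]
force: [-0.2, 0.4, -0.8]
grip_width: 0.0285
grip_force: 0.0
time_s: 9.5
ee_pos: [0.543, 0.0368, 0.0841]
eef_rot: [2.615, -0.001, 1.619]
force: [6.4, 0.2, -1.4]
grip_width: 0.0088
grip_force: 35.0
[-0.02  0.1   2.08  0.08  0.43 -0.13] [ 6.37390429  0.18795545 -1.42046777]
[0.5423 0.0364 0.0845] [-0.001, -0.001, -0.002, 0.002, -0.0, -0.001]
```

The width of 8.8 mm on a 10 mm bar suggests the tips grip just short of the bar's axis. I'll open, go 10 mm deeper and regrip.

```bash
python3 -m pendant '[0,0,0,0,0,0,-0.5, 0,0,0,0,0,0,-0.5, 0,0,0.01,0,0,0,-0.5, 0,0,0.02,0,0,0,-0.5, 0,0,0.02,0,0,0,-0.5]' 15
python3 -m pendant '[0,0,0,0,0,0,-1, 0,0,0,0,0,0,-1, 0,0,0,0,0,0,-1, 0,0,0,0,0,0,-1, 0,0,0,0,0,0,-1]' 35
```

```text
time_s: 10.0
ee_pos: [0.547, 0.0371, 0.0732]
eef_rot: [2.62, -0.002, 1.619]
force: [-0.7, 0.7, 1.1]
grip_width: 0.0237
grip_force: 0.0
time_s: 10.5
ee_pos: [0.5483, 0.0371, 0.075]
eef_rot: [2.616, -0.001, 1.619]
force: [8.8, 1.2, -2.9]
grip_width: 0.009
grip_force: 35.0
```

```bash
cat > arc.py <<'E'
from h import *
import sys
# args: theta now, list of thetas ; prints rows in current tool axes. alpha = -60-0.5*theta
q=np.load('q.npy');p,r,o=cur();print(o['ee_pos'].round(4),o['force'].round(1),o['qpos'].round(2))
hx,hz=sl(.218,0)
def B(th):
    A=np.radians(210-th);N=np.radians(120-th)
    return toW(q,[hx+.1317*np.cos(A)+.032*np.cos(N),0,hz+.1317*np.sin(A)+.032*np.sin(N)])[0]
def alpha(R): 
    z=R.as_matrix()[:,2];return np.degrees(np.arctan2(z[2],z[0]))
th0=float(sys.argv[1]);off=r.inv().apply(B(th0)-p);a0=alpha(r);print('bar in tool',off.round(4),'alpha',a0)
k=(a0+ -float(sys.argv[2]))  # turn to reach final alpha at last theta
ths=list(map(float,sys.argv[3:]))
ax=Ro.from_euler('z',q[2]).apply([0,1,0])
for th in ths:
    da=-(float(sys.argv[2])-a0)*(th-th0)/(ths[-1]-th0) # about +y: positive lowers z-dir
    R=Ro.from_rotvec(ax*np.radians(da))*r
    P=B(th)-R.apply(off); print(th,rel(P,R),P.round(3))
E
python3 arc.py 0 -78 3 7 12 17 22 27 31 35 38
```

```text
[0.5483 0.0371 0.075 ] [ 8.8  1.2 -2.9] [-0.02  0.13  2.07  0.09  0.41 -0.14]
bar in tool [-0.0004 -0.0004 -0.0533] alpha -59.89587711738511
3.0 [0.0, 0.001, -0.014, 0.016, -0.0, 0.0] [0.545 0.037 0.081]
7.0 [0.0, 0.004, -0.032, 0.037, -0.0, 0.0] [0.542 0.037 0.09 ]
12.0 [0.0, 0.009, -0.054, 0.064, -0.0, 0.0] [0.539 0.037 0.1  ]
17.0 [0.0, 0.015, -0.075, 0.09, -0.0, 0.0] [0.536 0.036 0.111]
22.0 [0.0, 0.024, -0.096, 0.116, -0.0, 0.0] [0.535 0.036 0.122]
27.0 [0.0, 0.034, -0.115, 0.143, -0.0, 0.0] [0.534 0.036 0.133]
31.0 [0.0, 0.044, -0.13, 0.164, -0.0, 0.0] [0.535 0.036 0.142]
35.0 [0.0, 0.054, -0.144, 0.185, -0.0, 0.0] [0.536 0.036 0.151]
38.0 [0.0, 0.062, -0.153, 0.201, -0.0, 0.0] [0.537 0.036 0.157]
```

```bash
python3 -m pendant '[0,0.001,-0.014,0.016,0,0,-1, 0,0.004,-0.032,0.037,0,0,-1, 0,0.009,-0.054,0.064,0,0,-1, 0,0.015,-0.075,0.09,0,0,-1, 0,0.024,-0.096,0.116,0,0,-1, 0,0.024,-0.096,0.116,0,0,-1, 0,0.024,-0.096,0.116,0,0,-1]' 35
cat > lid.py <<'E'
from h import *
q=np.load('q.npy');hx,hz=sl(.218,0)
def lidq(th,s0=.048,h=0):
    t=np.radians(30-th);o=[]
    for y in(-.115,.115):
        for d in(.17,0): o.append([hx-d*np.cos(t),y,hz-d*np.sin(t)])
    return np.array(o)
for n in('scene','top'):
    p=shot(n)
    for t in('lid_pull','lid'):
        for d in silhouettes(t,p)[:1]: print(n,t,round(d['score'],2),np.array(d['extent']).round(),sorted([(round(float(iou(hullmask(p,toW(q,lidq(a))),d['region'])),2),a) for a in range(0,80,4)])[::-1][:3])
E
python3 lid.py; python3 arc.py 22 -95 26 30 35 40 45 50 55 60 65 70 73 75
```

```text
time_s: 11.2
ee_pos: [0.5346, 0.0363, 0.1222]
eef_rot: [2.797, -0.002, 1.619]
force: [8.3, 1.3, -0.8]
grip_width: 0.0089
grip_force: 35.0
scene lid_pull 0.61 [276. 220. 428. 322.] [(0.57, 0), (0.56, 12), (0.56, 8)]
scene lid 0.73 [278. 222. 430. 321.] [(0.58, 0), (0.57, 8), (0.57, 4)]
top lid_pull 0.63 [301. 184. 433. 281.] [(0.77, 36), (0.76, 44), (0.76, 40)]
top lid 0.78 [298. 186. 430. 282.] [(0.76, 40), (0.76, 36), (0.75, 44)]
[0.5347 0.0363 0.122 ] [ 9.7  1.1 -0.2] [-0.01  0.1   1.91  0.03  0.78 -0.08]
bar in tool [-0.0003 -0.0001 -0.0535] alpha -70.26937086175475
26.0 [0.0, 0.005, -0.017, 0.021, -0.0, 0.0] [0.534 0.036 0.131]
30.0 [0.0, 0.012, -0.033, 0.041, -0.0, 0.0] [0.535 0.036 0.14 ]
35.0 [0.0, 0.021, -0.053, 0.067, -0.0, 0.0] [0.536 0.036 0.15 ]
40.0 [0.0, 0.032, -0.071, 0.093, -0.0, 0.0] [0.538 0.037 0.161]
45.0 [0.0, 0.045, -0.088, 0.119, -0.0, 0.0] [0.541 0.037 0.171]
50.0 [0.0, 0.059, -0.104, 0.145, -0.0, 0.0] [0.545 0.037 0.181]
55.0 [0.0, 0.074, -0.118, 0.171, -0.0, 0.0] [0.55  0.037 0.19 ]
60.0 [0.0, 0.091, -0.131, 0.197, -0.0, 0.0] [0.555 0.037 0.199]
65.0 [0.0, 0.108, -0.142, 0.223, -0.001, 0.0] [0.562 0.038 0.207]
70.0 [0.0, 0.127, -0.151, 0.249, -0.001, 0.0] [0.569 0.038 0.215]
73.0 [0.0, 0.138, -0.156, 0.264, -0.001, 0.0] [0.573 0.038 0.219]
75.0 [0.0, 0.146, -0.159, 0.275, -0.001, 0.0] [0.576 0.038 0.221]
```

The grip still holds the bar at 8.9 mm, with about 10 N on the tool. I'll continue up to the stop.

```bash
python3 -m pendant '[0,0.005,-0.017,0.021,0,0,-1, 0,0.012,-0.033,0.041,0,0,-1, 0,0.021,-0.053,0.067,0,0,-1, 0,0.032,-0.071,0.093,0,0,-1, 0,0.045,-0.088,0.119,0,0,-1, 0,0.059,-0.104,0.145,0,0,-1, 0,0.074,-0.118,0.171,0,0,-1, 0,0.091,-0.131,0.197,0,0,-1, 0,0.108,-0.142,0.223,0,0,-1, 0,0.127,-0.151,0.249,0,0,-1, 0,0.127,-0.151,0.249,0,0,-1]' 35
python3 arc.py 70 -94 72 74 75 76
```

```text
time_s: 12.6
ee_pos: [0.5679, 0.0378, 0.2137]
eef_rot: [-3.088, -0.002, 1.619]
force: [-7.0, -0.7, 9.8]
grip_width: 0.0092
grip_force: 35.0
[0.5679 0.0378 0.2137] [-7.  -0.7  9.8] [ 0.    0.35  1.34 -0.    1.5  -0.05]
bar in tool [-0.      0.0001 -0.0545] alpha -93.08831441797302
72.0 [0.0, 0.007, -0.006, 0.003, -0.0, 0.0] [0.571 0.038 0.216]
74.0 [0.0, 0.014, -0.012, 0.007, -0.0, 0.0] [0.575 0.038 0.219]
75.0 [0.0, 0.017, -0.014, 0.008, -0.0, 0.0] [0.577 0.038 0.22 ]
76.0 [0.0, 0.021, -0.017, 0.01, -0.0, 0.0] [0.579 0.038 0.222]
```

```bash
python3 -m pendant '[0,0.007,-0.006,0.003,0,0,-1, 0,0.014,-0.012,0.007,0,0,-1, 0,0.014,-0.012,0.007,0,0,-1]' 35
python3 -m pendant '[0,0.004,-0.003,0.002,0,0,-1, 0,0.007,-0.005,0.003,0,0,-1, 0,0.007,-0.005,0.003,0,0,-1]' 35; python3 arc.py 75.5 -95 76 77
```

```text
time_s: 12.9
ee_pos: [0.5745, 0.0381, 0.2188]
eef_rot: [-3.077, -0.002, 1.619]
force: [-6.8, -1.4, 4.3]
grip_width: 0.0085
grip_force: 35.0
time_s: 13.2
ee_pos: [0.5747, 0.0381, 0.2195]
eef_rot: [-3.063, -0.002, 1.619]
force: [-29.9, -3.0, -0.7]
grip_width: 0.0087
grip_force: 35.0
[0.5747 0.0381 0.2195] [-29.9  -3.   -0.7] [ 0.    0.38  1.29 -0.    1.55 -0.04]
bar in tool [ 0.      0.0026 -0.0562] alpha -94.51262387717006
76.0 [0.0, 0.002, -0.001, 0.002, -0.0, 0.0] [0.576 0.038 0.22 ]
77.0 [0.0, 0.005, -0.004, 0.005, -0.0, 0.0] [0.577 0.038 0.221]
```

A 30 N reaction with no further travel means the lid is at its stop. I'll ease off, release and withdraw upward.

```bash
python3 -m pendant '[0,-0.005,0.003,0,0,0,-1, 0,-0.005,0.003,0,0,0,-0.65, 0,-0.005,0.003,0,0,0,-0.65, 0,-0.005,0.003,0,0,0,-0.65]' 35
python3 -m pendant '[0,0,-0.02,0,0,0,-0.65, 0,0,-0.05,0,0,0,-0.65, 0,0,-0.1,0,0,0,-0.6, 0,0,-0.17,0,0,0,-0.6, 0,0,-0.25,0,0,0,-0.6, 0,0,-0.25,0,0,0,-0.6]' 15
python3 -c "
from h import *
print(cur()[2]['qpos'].round(2))
a=shot('scene')['pixels'][170:400,230:500,::-1];b=shot('top')['pixels'][120:350,220:490,::-1]
cv2.imwrite('pics/end.png',cv2.resize(np.hstack([a,b]),(800,341),interpolation=cv2.INTER_CUBIC))"
```

```text
time_s: 13.6
ee_pos: [0.5765, 0.0382, 0.2202]
eef_rot: [-3.076, -0.002, 1.619]
force: [-0.9, 0.5, -0.9]
grip_width: 0.0163
grip_force: 0.0
time_s: 14.2
ee_pos: [0.5858, 0.0384, 0.3514]
eef_rot: [-3.085, -0.001, 1.619]
force: [0.2, -0.1, 0.4]
grip_width: 0.0186
grip_force: 0.0
[ 0.    0.38  1.   -0.    1.82 -0.04]
```

View pics/end.png

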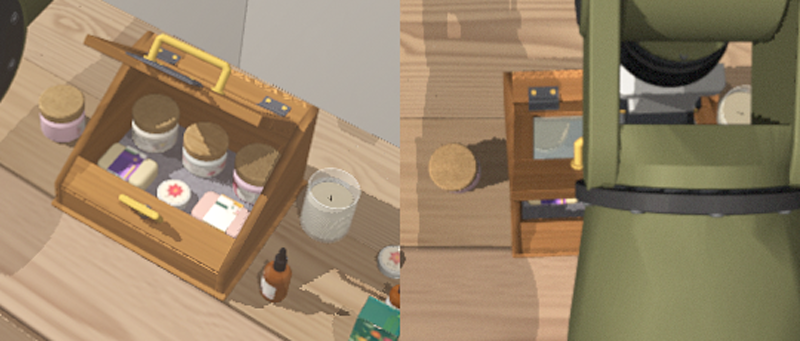

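The scene crop shows the lid standing open and the wing at (138,207) lying along the slot line. The jar, candle and dropper stand where they were, and the gripper is clear.

```bash
python3 -c "
from station import order
print(order.hand_in())"
```

```text
the job is handed in; nothing more can be done
None
```

The case is undone and the job handed in at about 14 s: the turn button lies in line with the slot, the lid stands open at its stop, and the jar, candle and dropper look undisturbed in the final picture (no verdict was returned).

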